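# Load a filter pack and hold the sampler body in the fixture corner

## Robot

A 7-joint arm with a two-finger parallel gripper is mounted at the origin on the work surface. World frame = base frame: x ahead of the robot, y to its left, z up, the work surface at z = 0. Lengths are in m, angles in rad, forces in N, time in s.
With the tool pointing down it reaches from about 0.4 to 0.85 m from the base axis. Payload 4.5 kg.
Tool frame: the origin (TCP) lies at the very end of the fingers, on their centre line; the grasp point (between the pads) lies 19 mm behind it (r.grip_depth is the distance from the TCP to the grasp point, in m); z points along the fingers, x is the direction in which the jaws open and shut, and the axes are right-handed (so a half turn about z gives the same grasp; the last joint's range is limited). The gripper opens to 88 mm and grips with 3 to 60 N. Pads are 18 mm wide; open, the fingers measure 123 mm over their backs; the gripper's body (75 mm by 187 mm) begins 45 mm behind the grasp point.
Start: joints at [-1.296, 0.689, -0.195, 1.565, 0.157, 0.902, -0.215], TCP at [0.149, 0.607, 0.239] pointing down, gripper open.
Joint ranges: [-3.01, 3.01], [-0.46, 2.08], [-1.47, 1.51], [0.13, 2.56], [-1, 4.14], [0.04, 2.09], [-2.66, 2.66]. Speed limits (rad/s): [2.57, 2.57, 3.14, 3.14, 3.14, 3.14, 3.14].

## Interface

Orientations are given as a unit quaternion [x, y, z, w].
In Python, from plant import r gives the robot as it stands. The module is installed in compiled form; this text tells all that it offers.
- The arm moves only by the shell command python3 -m jog 'ROWS' [FORCE]. ROWS is JSON, a list of rows, each a list of 5 numbers: the shift along the tool's x, y, z in units of 1 m (1.0 is 1 m), then the turn about the tool's z in units of 360 degrees (1.0 is 360 degrees), then the closure, from 0 (fully open) to 1 (shut). In form: [[dx, dy, dz, yaw, fingers], ...]. A call has 1 to 20 rows; each row shifts and turns the commanded pose from where the row before left it, along the tool's axes as they then stand; what a row does not reach is not made up. A row lasts 1/10 s, in which the tool goes at most 50 mm and 8.59 degrees, less where a joint would pass 70% of its speed; a pose out of reach is approached as far as the arm can. A call with a number of a shift or a turn outside -1 to 1 is refused whole. A call with a gripper value outside its range is refused whole. The fingers move at their own pace and stop on an object; FORCE is the grip in N (left out, the last holds). Time passes only in rows, so rows that do not move let the fingers close. It gives the time, the measured TCP pose, the force and the opening at its end, in the units of the state.
- r.get_state(): the state, without advancing time (a new reading comes with each control period).
- r.snapshot(name): name is "scene" or "side" or "wrist"; returns the picture (400x640x3 uint8, red, green, blue); there is no depth.
- r.get_calibration(name): a dict with "mtx" (3x3 intrinsics, pixels), "dist" ([k1, k2, p1, p2, k3] as OpenCV has them; the pictures are not rectified), "R" (3x3) and "t" (3): a world point X has camera coordinates R X + t. Camera axes: x right, y down, z forward; pixel columns grow to the right and rows downward; lengths in m; the calibration is good to about 2 mm. A picture is of the moment at which its call begins: read the wrist's pose just before it. get_calibration takes no time and is no camera call; for the wrist camera it gives the pose at the moment of the call.
- r.finish_job(): hands the job in, once; it reports no verdict.
Trained networks look in the newest picture that a camera, given by its name, has taken for a name from the list of things; names that differ only in an ending like _2 or _b are one class to them, and where a whole thing is asked for, a point or a joint stands for the part that bears it (a point fixed in the world has none). Each returns a list of dicts, best first, with "score" (0 to 1); they miss things now and then, are a little off and sometimes report something else, mostly with a low value. They report only what shows in the picture. A call takes as long as a camera call.
- r.cut_out(thing, camera): "pixels" (400x640 bool, what is visible of it) and "rect" ([left, top, right, bottom] in pixels, round what is visible of it).
The state is a dict: "clock": time; "q": joint angles; "qd": joint speeds; "joint_torque": joint torques, N m; "tool_pos": TCP position; "eef_rot": TCP orientation; "contact_force": force on the tool from outside, world axes, zero at the start; "moment": the same for the moment, N m; "opening": opening from 0.0 (shut) to 1.0 (fully open).
Only numpy, scipy, OpenCV 4.12 (cv2) and the standard library are available. Lean on these libraries where they do the work, as an engineer would, in place of code of your own. Each camera call takes 0.05 s, during which the arm holds its last target.

## Task

Make up the filter pack on the red sampler body: set the grey metal support disc down centred on the body's raised round seat, then set the blue filter cassette centred on top of it, without dropping either. Get the loaded body into the corner of the clamping fixture, standing flat on the plate and flush against both steel fences with the pack still centred, and finish with the gripper still holding it pressed firmly against both fences at once, so that I can do up the clamp. Leave the steel can, the hex key and the white flask where they are.

Things in the scene. Friction and masses are not known exactly. Their poses are not given: they have to be found in the camera images.
- fixture: fixed aluminium plate 200 (x) x 180 (y) x 12 mm, its x axis turned 17 to 75 degrees clockwise from ahead, in an orange tray on white paper (paper at height 5 mm, rim 43 mm). Origin: centre of underside. Dark steel fences stand at its +x end and +y side, square to each other. A strap clamp, swung aside, stands beyond the end fence (x 74 to 98, y -8 to 52 mm, top 76 mm above the origin).
- end_fence: fixed dark steel bar 12 (x) x 110 (y) x 10 mm high on the plate, axes as the fixture's; origin: centre of its underside. Its inner face (towards -x) is at x = +60 mm in the fixture's frame. It ends 10 mm short of the side fence.
- side_fence: fixed dark steel bar 130 (x) x 12 (y) x 10 mm high on the plate, axes as the fixture's; origin: centre of its underside. Its inner face (towards -y) is at y = +65 mm in the fixture's frame. Fingers that reach past it must stay above its 10 mm.
- nest (a point): point on the plate's top surface (x +20, y +35, z +12 mm in the fixture's frame) where the centre of the sampler body's underside lies when flush with both fences; axes as the fixture's. Plate and fences are ground smooth and oiled: the body slides easily on them (friction about 0.2).
- holder: red sampler body, loose on the plate: block 80 (x) x 60 (y) x 40 mm high, 0.4 to 0.7 kg; origin: centre of underside. Brass hose nipple on its -x face (20 mm long, centred 20 mm up). On top a round seat, 50 mm across, 4 mm high. Starts within 0.3 rad of the fixture's axes, 30 mm or more clear of the fences; its +x face goes to the end fence, +y to the side fence. Gripped across its 60 mm (y).
- seat (a point): centre of the top face of the body's raised round seat, 44 mm above its underside; axes as the body's
- support: grey metal support disc with a pattern of small dark holes, 50 mm diameter, 7 mm thick, 60 g, lying on a green mat 3 mm thick (mat surface at height 8 mm); origin: centre of its underside, z up
- cassette: blue filter cassette with a round white filter in the middle of its upper face, 50 mm diameter, 9 mm thick, 30 g, lying on the green mat; origin: centre of its underside, z up
- capsule_can: bystander: round knurled steel can, 48 mm diameter, 31 mm high, beyond the fixture and mat; origin: centre of its underside
- hex_key: bystander: small dark L-shaped hex key, 70 x 27 x 5 mm, on the paper nearest the robot; origin: middle of its long leg
- flask: bystander: white plastic flask with a blue cap, 60 mm diameter, 125 mm high, by the tray's edge on the robot's right (-y); origin: centre of its underside

How it is judged:
On the way, in this order (a step that is already met when the one before it is completed fails the run):
1. the support disc lies flat on the body's seat, centred within 5 mm, let go (horizontal distance between support and seat below 0.005 m and z of support in the frame of seat between -0.002 and 0.002 m and angle between support's own z axis and vertical below 0.06 rad and linear speed of support below 0.02 m/s and contact force between the fingers and support below 0.05 N), for 0.2 s.
2. the cassette lies flat on the support disc, centred over the seat within 5 mm, let go, the disc still centred (horizontal distance between each of support, cassette and seat below 0.005 m and z of cassette in the frame of support between 0.005 and 0.009 m and angle between cassette's own z axis and vertical below 0.06 rad and linear speed of cassette below 0.02 m/s and contact force between the fingers and cassette below 0.05 N), for 0.2 s.
At the end, for the whole second after the job is handed in: the loaded body stands flat on the plate, within 3 mm and 0.03 rad of the corner, fingers on it, pressed with over 1.5 N against each fence through the last second; support disc and, on it, cassette lie flat, each within 5 mm of the seat centre (horizontal distance between holder and nest below 0.003 m and angle between the x axis of holder and the x axis of fixture, either way round below 0.03 rad and angle between holder's own z axis and vertical below 0.04 rad and z of holder in the frame of nest below 0.002 m and contact force between holder and end_fence above 1.5 N and contact force between holder and side_fence above 1.5 N and contact force between the fingers and holder above 1.5 N and linear speed of holder below 0.01 m/s and horizontal distance between each of support, cassette and seat below 0.005 m and z of support in the frame of seat below 0.002 m and angle between each of support, cassette's own z axis and vertical below 0.06 rad and z of cassette in the frame of support between 0.005 and 0.009 m); the arm keeps its last pose, push and grip.
It fails at once if the support disc is dropped (falls more than about 18 mm) (contact force between the fingers and support below 0.02 N and linear speed of support above 0.6 m/s).
It fails at once if the cassette is dropped (falls more than about 18 mm) (contact force between the fingers and cassette below 0.02 N and linear speed of cassette above 0.6 m/s).
It fails at once if the steel can, the hex key or the flask is moved by more than 20 mm, or the flask tipped (distance of any of capsule_can, hex_key, flask from where it was at the start of the episode above 0.02 m or angle between flask's own z axis and vertical above 0.3 rad).
It also fails if it takes over 67 s, if anything falls off the work surface, if the arm or the gripper's body presses on something with over 40 N, if the wrist force passes 120 N, or if a joint passes its speed limit or range.

## Working session

There is one attempt and no reset: what is moved stays moved. The work goes in short steps, Python scripts to look and compute and a shell command to move; the robot and the scene stay as the last step left them, time stands still between calls to the robot, and variables do not carry over. Pictures are saved under pics/ and viewed, and the job is handed in when it is done.

```bash
ls; mkdir -p pics
python3 - <<'E'
from plant import r
import cv2,numpy as np
s=r.get_state()
for k,v in s.items(): print(k,np.round(v,4))
print(r.grip_depth)
for n in ["scene","side","wrist"]:
    c=r.get_calibration(n); print(n,{k:np.round(v,4).tolist() for k,v in c.items()})
    im=r.snapshot(n); cv2.imwrite(f"pics/{n}0.png",im[:,:,::-1])
print(r.get_state()['clock'])
E
```

```text
pics
clock 0.0
q [-1.2962  0.69   -0.1945  1.5663  0.1573  0.9025 -0.2151]
qd [-0.0002  0.0015  0.0007  0.0016  0.001   0.0014  0.0019]
joint_torque [-5.00000e-04 -5.27564e+01 -1.26670e+00 -1.53428e+01 -5.26000e-02
  6.60000e-03  2.00000e-04]
tool_pos [0.149  0.6064 0.2379]
eef_rot [ 7.869e-01  6.171e-01 -7.000e-04  6.000e-04]
contact_force [ 1.1673 -0.5513  1.2564]
moment [ 0.0177  0.0278 -0.0101]
opening 0.9989
0.0187
scene {'mtx': [[403.8705, 0.0, 313.1488], [0.0, 403.8705, 196.8041], [0.0, 0.0, 1.0]], 'dist': [-0.0904, 0.0, 0.0, 0.0, 0.0], 'R': [[0.7876, 0.6158, 0.0217], [0.387, -0.4669, -0.7951], [-0.4796, 0.6346, -0.606]], 't': [-0.4097, -0.2019, 1.1027]}
side {'mtx': [[442.6592, 0.0, 324.8878], [0.0, 442.6592, 196.4488], [0.0, 0.0, 1.0]], 'dist': [0.0026, 0.0, 0.0, 0.0, 0.0], 'R': [[-0.8569, -0.5155, 0.009], [-0.3035, 0.4903, -0.817], [0.4167, -0.7028, -0.5766]], 't': [0.4556, 0.2723, 0.5672]}
wrist {'mtx': [[330.2968, 0.0, 320.8569], [0.0, 330.2968, 198.7413], [0.0, 0.0, 1.0]], 'dist': [-0.0002, 0.0, 0.0, 0.0, 0.0], 'R': [[0.2391, 0.971, -0.0014], [0.9227, -0.2268, 0.3116], [0.3023, -0.0759, -0.9502]], 't': [-0.6243, -0.0427, 0.3911]}
0.15
```

View pics/scene0.png

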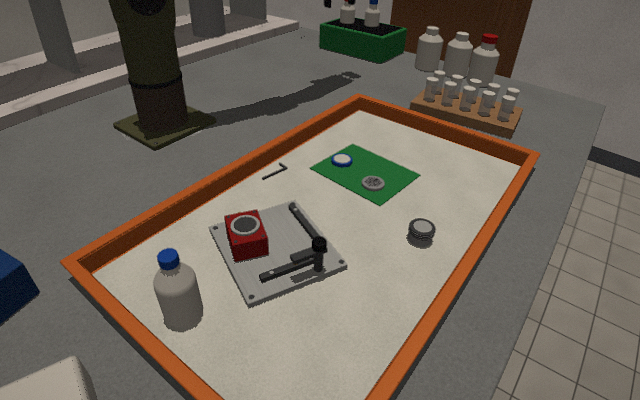

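View pics/side0.png

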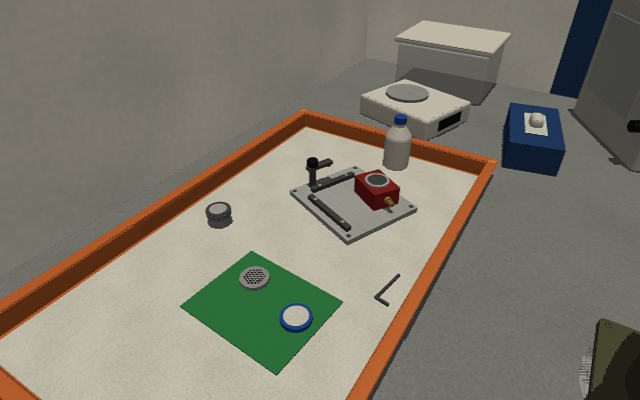

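View pics/wrist0.png

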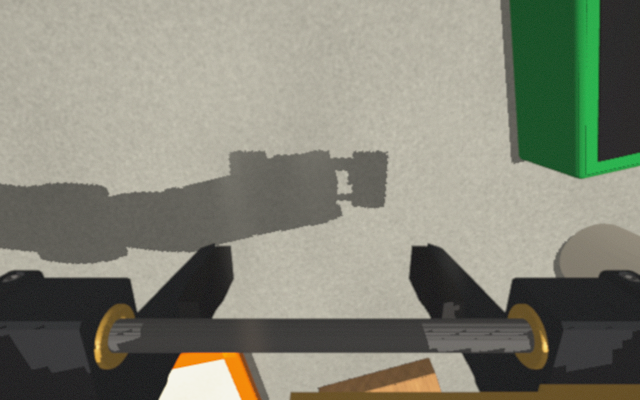

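```bash
cat > h.py <<'E'
from plant import r
import cv2,numpy as np
from scipy.optimize import minimize
from scipy.spatial.transform import Rotation as Ro
def proj(c,P):
    rv,_=cv2.Rodrigues(c['R']); 
    return cv2.projectPoints(np.asarray(P,float).reshape(-1,1,3),rv,c['t'],c['mtx'],np.array(c['dist'],float))[0][:,0]
def unproj(c,uv,z):
    n=cv2.undistortPoints(np.array(uv,float).reshape(-1,1,2),c['mtx'],np.array(c['dist'],float))[:,0]
    d=np.c_[n,np.ones(len(n))]@c['R']; o=-c['R'].T@c['t']
    return o+d*((z-o[2])/d[:,2])[:,None]
a=np.linspace(0,2*np.pi,48,endpoint=False)
def cyl(R,z0,z1,x=0,y=0): return np.vstack([np.c_[x+R*np.cos(a),y+R*np.sin(a),0*a+z] for z in(z0,z1)])
def box(x0,x1,y0,y1,z0,z1): return np.array([[x,y,z] for x in(x0,x1) for y in(y0,y1) for z in(z0,z1)])
def ycyl(R,x0,x1,z): return np.vstack([np.c_[0*a+x,R*np.cos(a),z+R*np.sin(a)] for x in(x0,x1)])
M={'support':[cyl(.025,0,.007)],'cassette':[cyl(.025,0,.009)],'capsule_can':[cyl(.024,0,.031)],'flask':[cyl(.03,0,.09)],
 'holder':[box(-.04,.04,-.03,.03,0,.04),cyl(.025,.04,.044),ycyl(.005,-.06,-.04,.02)],
 'fixture':[box(-.1,.1,-.09,.09,0,.012)],
 'end_fence':[box(-.006,.006,-.055,.055,0,.01)],'side_fence':[box(-.065,.065,-.006,.006,0,.01)]}
S=4
def render(c,hulls,p,z):
    R=np.array([[np.cos(p[2]),-np.sin(p[2])],[np.sin(p[2]),np.cos(p[2])]])
    m=np.zeros((400*S,640*S),np.uint8)
    for h in hulls:
        P=np.c_[h[:,:2]@R.T+p[:2],h[:,2]+z]
        uv=proj(c,P); q=cv2.convexHull(((uv+.5)*S*16-8).astype(np.float32))
        cv2.fillConvexPoly(m,np.round(q).astype(np.int32),1,shift=4)
    return m
def fit(thing,obs,p0,z,yaw=False):
    """obs list of (calib,mask)"""
    big=[(c,cv2.resize(m.astype(np.float32),None,fx=S,fy=S,interpolation=cv2.INTER_LINEAR)>.5) for c,m in obs]
    def cost(p):
        q=p if yaw else np.r_[p[:2],0]
        t=0
        for c,m in big:
            k=render(c,M[thing],q,z)>0
            t+=1-(k&m).sum()/max(1,(k|m).sum())
        return t
    p=np.array(p0[:3] if yaw else p0[:2],float)
    sim=np.vstack([p]+[p+d for d in np.diag([.008,.008,.15][:len(p)])])
    o=minimize(cost,p,method='Nelder-Mead',options=dict(initial_simplex=sim,xatol=1e-4,fatol=1e-5,maxiter=150))
    return o.x,o.fun/len(obs)
def R2(t): return np.array([[np.cos(t),-np.sin(t)],[np.sin(t),np.cos(t)]])
E
cat > a.py <<'E'
from h import *
cal={n:r.get_calibration(n) for n in('scene','side')}
im={n:cv2.imread(f'pics/{n}0.png') for n in cal}
Z={'support':.008,'cassette':.008,'capsule_can':.005,'holder':.017,'fixture':.005,'end_fence':.017,'side_fence':.017,'hex_key':.005,'flask':.005}
out={}
for t in Z:
    for n in cal:
        L=r.cut_out(t,n)
        for d in L[:2]: 
            print(t,n,round(d['score'],2),np.round(d['rect']).tolist(),int(d['pixels'].sum()))
        if L:
            m=L[0]['pixels']; out[t+'_'+n]=m
            v,u=np.nonzero(m); print('   ',unproj(cal[n],[[u.mean(),v.mean()]],Z[t]+.01)[0].round(3))
            im[n][m]=im[n][m]//2+np.array([0,127,127],np.uint8)
np.savez('m0.npz',**out)
for n in im: cv2.imwrite(f'pics/{n}0m.png',im[n])
print(r.get_state()['clock'])
E
python3 a.py
```

```text
support scene 0.8 [360.0, 175.0, 382.0, 192.0] 251
support scene 0.45 [256.0, 259.0, 314.0, 284.0] 461
    [0.602 0.1   0.018]
support side 0.67 [238.0, 266.0, 266.0, 290.0] 573
    [0.598 0.117 0.018]
cassette scene 0.66 [334.0, 150.0, 352.0, 167.0] 253
    [0.499 0.136 0.018]
cassette side 0.9 [281.0, 301.0, 316.0, 333.0] 821
    [0.494 0.148 0.018]
capsule_can scene 0.63 [408.0, 218.0, 438.0, 248.0] 703
capsule_can scene 0.23 [222.0, 209.0, 270.0, 262.0] 1743
    [0.754 0.028 0.015]
capsule_can side 0.82 [208.0, 202.0, 232.0, 225.0] 555
    [0.767 0.015 0.015]
holder scene 0.91 [225.0, 210.0, 266.0, 262.0] 1666
    [ 0.521 -0.193  0.027]
holder side 0.69 [353.0, 172.0, 401.0, 214.0] 1308
    [ 0.534 -0.21   0.027]
fixture scene 0.89 [209.0, 202.0, 348.0, 311.0] 7237
    [ 0.593 -0.182  0.015]
fixture side 0.57 [289.0, 158.0, 418.0, 246.0] 4709
fixture side 0.36 [307.0, 176.0, 354.0, 190.0] 239
    [ 0.573 -0.147  0.015]
end_fence scene 0.85 [259.0, 258.0, 311.0, 284.0] 445
    [ 0.624 -0.215  0.027]
end_fence side 0.81 [308.0, 173.0, 356.0, 193.0] 315
end_fence side 0.44 [290.0, 156.0, 416.0, 246.0] 4719
    [ 0.628 -0.184  0.027]
side_fence scene 0.64 [290.0, 204.0, 320.0, 237.0] 300
    [ 0.577 -0.1    0.027]
side_fence side 0.89 [310.0, 195.0, 352.0, 230.0] 355
    [ 0.574 -0.089  0.027]
hex_key scene 0.63 [263.0, 166.0, 285.0, 180.0] 90
    [0.411 0.004 0.015]
hex_key side 0.43 [375.0, 274.0, 399.0, 307.0] 182
    [0.404 0.027 0.015]
flask scene 0.68 [151.0, 246.0, 205.0, 327.0] 2819
    [ 0.517 -0.345  0.015]
flask side 0.61 [382.0, 114.0, 412.0, 170.0] 1198
    [ 0.584 -0.436  0.015]
1.05
```

Run:
```python
import cv2,numpy as np
a=cv2.imread('pics/scene0m.png')[140:330,140:450];b=cv2.imread('pics/side0m.png')[110:350,180:430]
cv2.imwrite('pics/s1.png',cv2.resize(a,None,fx=2.5,fy=2.5,interpolation=0)); cv2.imwrite('pics/s2.png',cv2.resize(b,None,fx=2.5,fy=2.5,interpolation=0))
```

```text
(no output)
```

View pics/s1.png

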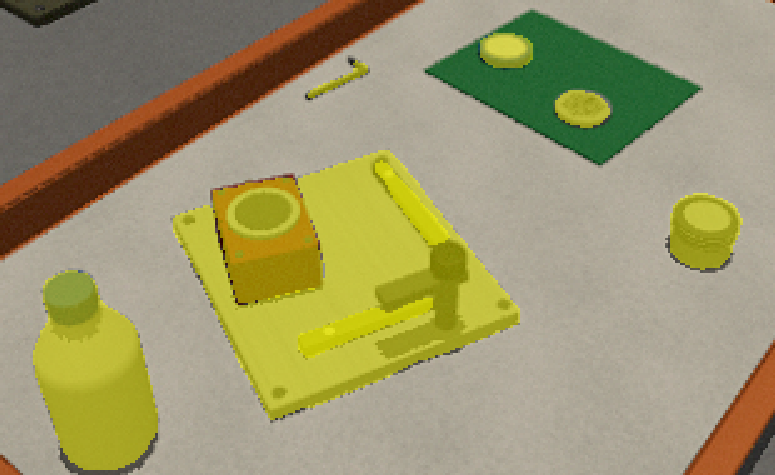

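View pics/s2.png

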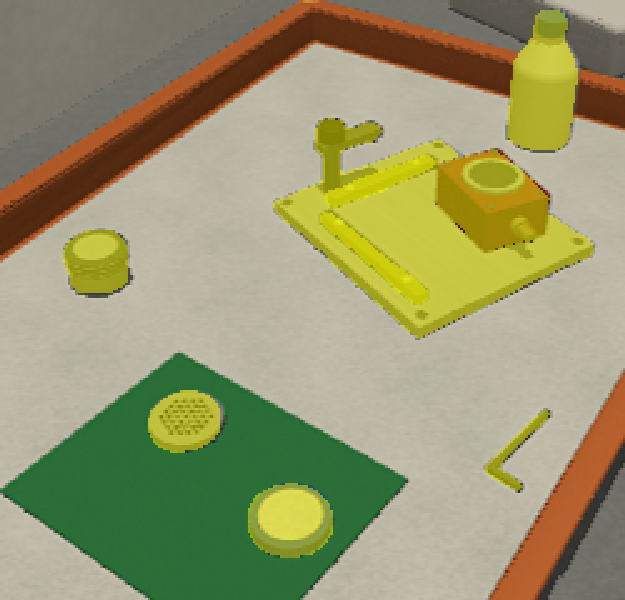

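```bash
cat > b.py <<'E'
from h import *
cal={n:r.get_calibration(n) for n in('scene','side')}
m=np.load('m0.npz')
for t,p,z,y in [('support',[.6,.108,0],.008,0),('cassette',[.497,.142,0],.008,0),('capsule_can',[.76,.02,0],.005,0),('flask',[.55,-.39,0],.005,0),('holder',[.515,-.2,-.7],.017,1)]:
    for ns in [('scene',),('side',),('scene','side')]:
        x,f=fit(t,[(cal[n],m[t+'_'+n]) for n in ns],p,z,y); print(t,ns,x.round(4),round(f,3))
for t in('fixture','holder'):
  for n in cal:
    # min-area polygons
    k=m[t+'_'+n].astype(np.uint8); c=max(cv2.findContours(k,0,2)[0],key=cv2.contourArea)
    q=cv2.approxPolyDP(cv2.convexHull(c),4,True)[:,0]; print(t,n,q.tolist())
    print(unproj(cal[n],q,.017).round(3)[:,:2].tolist())
E
python3 b.py
```

```text
support ('scene',) [0.5972 0.1106] 0.172
support ('side',) [0.6033 0.1116] 0.08
support ('scene', 'side') [0.601  0.1115] 0.161
cassette ('scene',) [0.4938 0.1435] 0.049
cassette ('side',) [0.497  0.1438] 0.047
cassette ('scene', 'side') [0.4958 0.1436] 0.086
capsule_can ('scene',) [0.7555 0.0216] 0.049
capsule_can ('side',) [0.7624 0.019 ] 0.123
capsule_can ('scene', 'side') [0.7571 0.0215] 0.117
flask ('scene',) [ 0.5493 -0.3601] 0.131
flask ('side',) [ 0.558  -0.3652] 0.166
flask ('scene', 'side') [ 0.5569 -0.3633] 0.18
holder ('scene',) [ 0.5261 -0.1986 -0.5894] 0.066
holder ('side',) [ 0.5306 -0.1973 -0.6375] 0.073
holder ('scene', 'side') [ 0.5294 -0.1999 -0.5828] 0.089
fixture scene [[295, 200], [347, 268], [248, 307], [209, 227]]
[[0.513, -0.05], [0.698, -0.137], [0.627, -0.297], [0.442, -0.215]]
fixture side [[289, 191], [308, 158], [356, 166], [415, 205], [416, 211], [346, 244]]
[[0.693, -0.121], [0.734, -0.258], [0.62, -0.286], [0.448, -0.214], [0.439, -0.196], [0.51, -0.037]]
holder scene [[256, 211], [268, 253], [235, 260], [225, 216]]
[[0.477, -0.125], [0.573, -0.194], [0.541, -0.242], [0.442, -0.174]]
holder side [[378, 170], [399, 189], [395, 204], [374, 210], [355, 192], [354, 176]]
[[0.57, -0.297], [0.499, -0.251], [0.484, -0.196], [0.512, -0.156], [0.573, -0.191], [0.604, -0.246]]
```

Run:
```python
from h import *
c=r.get_calibration('scene')
print(unproj(c,[[412,108],[520,130],[430,70],[490,88],[322,52],[400,60],[362,97],[538,155]],0.0).round(2)[:,:2].tolist())
# top heights: vertical line pixels for rack near right vial & bottles
for p in ([.7,.4],[.45,.45],[.5,.6]): print(p,[proj(c,[[*p,z]])[0].round().tolist() for z in(0,.1,.2)])
```

```text
[[0.48, 0.54], [0.78, 0.63], [0.37, 0.9], [0.61, 0.89], [-0.05, 0.79], [0.24, 0.92], [0.32, 0.51], [0.86, 0.51]]
[0.7, 0.4] [[464.0, 151.0], [474.0, 115.0], [485.0, 76.0]]
[0.45, 0.45] [[389.0, 115.0], [394.0, 83.0], [399.0, 47.0]]
[0.5, 0.6] [[427.0, 104.0], [433.0, 73.0], [439.0, 40.0]]
```

```bash
python3 -m jog '[[-0.0185,0.0252,0,0,0],[-0.0185,0.0252,0,0,0],[-0.0185,0.0252,0,0,0],[-0.0185,0.0252,0,0,0],[-0.0185,0.0252,0,0,0],[-0.0185,0.0252,0,0,0],[-0.0185,0.0252,0,0,0],[-0.0185,0.0252,0,0,0],[-0.0185,0.0252,0,0,0],[-0.0185,0.0252,0,0,0],[-0.0185,0.0252,0,0,0],[-0.0185,0.0252,0,0,0],[-0.0185,0.0252,0,0,0],[-0.0185,0.0252,0,0,0],[-0.0185,0.0252,0,0,0],[-0.0185,0.0252,0,0,0],[-0.0185,0.0252,0,0,0],[-0.0185,0.0252,0,0,0],[-0.0185,0.0252,0,0,0],[-0.0185,0.0252,0,0,0]]' 30
```

```text
clock: 3.05
tool_pos: [0.5511, 0.1264, 0.2388]
eef_rot: [0.787, 0.617, 0.0, 0.0]
contact_force: [0.3, 0.9, -0.2]
opening: 0.996
```

```bash
cat > w.py <<'E'
# wrist fit of named things; usage w.py tag thing:x,y,yaw,z ...
import sys
from h import *
s=r.get_state(); c=r.get_calibration('wrist'); im=r.snapshot('wrist')[:,:,::-1].copy()
R=Ro.from_quat(s['eef_rot']).as_matrix(); p=np.array(s['tool_pos'])
print('tcp',p.round(4),'xh',R[:,0].round(3),'heading',np.degrees(np.arctan2(R[1,0],R[0,0])).round(2),'q7',round(s['q'][6],2),'t',s['clock'],'F',np.round(s['contact_force'],1))
im0=im.copy()
for g in sys.argv[2:]:
    t,v=g.split(':'); v=[float(k) for k in v.split(',')]
    L=r.cut_out(t,'wrist')
    if not L: print(t,'none'); continue
    k=L[0]['pixels']; yaw=t in('holder','fixture','end_fence','side_fence')
    x,f=fit(t,[(c,k)],v[:3],v[3],yaw)
    d=R.T@np.r_[x[:2]-p[:2],0]
    print(t,round(L[0]['score'],2),np.round(L[0]['rect']).tolist(),x.round(4),'iou',round(1-f,3),'tool dx,dy',d[:2].round(4))
    q=np.r_[x[:2],x[2] if yaw else 0]
    e=cv2.resize(render(c,M[t],q,v[3]),(640,400),interpolation=cv2.INTER_AREA)
    cv2.drawContours(im,cv2.findContours(e,0,2)[0],-1,(0,255,255),1)
    cv2.drawContours(im,cv2.findContours(k.astype(np.uint8),0,2)[0],-1,(255,0,255),1)
cv2.imwrite(f'pics/{sys.argv[1]}.png',im); cv2.imwrite(f'pics/{sys.argv[1]}_raw.png',im0)
E
python3 w.py w1 support:.601,.1115,0,.008 cassette:.496,.1436,0,.008
```

```text
tcp [0.5511 0.1264 0.2388] xh [0.239 0.971 0.   ] heading 76.2 q7 0.82 t 3.05 F [ 0.3  0.9 -0.2]
support 0.57 [296.0, 187.0, 340.0, 226.0] [0.6004 0.1095] iou 0.964 tool dx,dy [-0.0047  0.0519]
cassette 0.89 [297.0, 86.0, 349.0, 134.0] [0.4947 0.1423] iou 0.97 tool dx,dy [ 0.002  -0.0585]
```

View pics/w1.png

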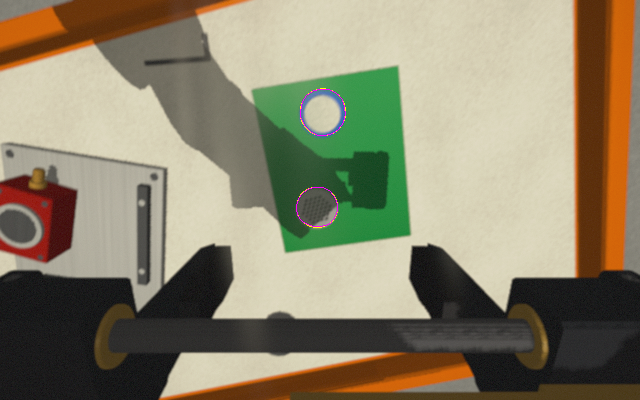

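```bash
python3 -m jog '[[-0.0047,0.026,0.02,0,0],[0,0.0259,0.03,0,0],[0,0,0.04,0,0],[0,0,0.04,0,0],[0,0,0.03,0,0.2],[0,0,0.02,0,0.25],[0,0,0,0,0.25],[0,0,0,0,0.25]]' 30 && python3 w.py w2 support:.6004,.1095,0,.008
```

```text
clock: 4.0
tool_pos: [0.5992, 0.112, 0.0591]
eef_rot: [0.786, 0.618, 0.0, -0.0]
contact_force: [1.0, 0.6, 0.3]
opening: 0.755
tcp [0.5992 0.112  0.0591] xh [0.237 0.972 0.001] heading 76.29 q7 0.8 t 4.0 F [1.  0.6 0.3]
support 0.58 [279.0, 192.0, 357.0, 264.0] [0.6007 0.1094] iou 0.957 tool dx,dy [-0.0021  0.002 ]
```

View pics/w2.png

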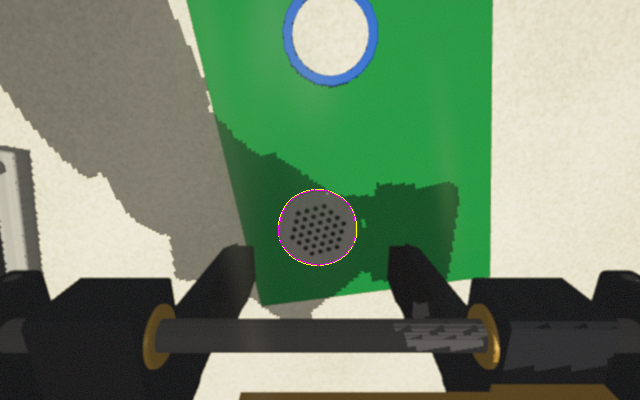

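```bash
python3 -m jog '[[-0.002,0.002,0.02,0,0.25],[0,0,0.018,0,0.25],[0,0,0.0076,0,0.25],[0,0,0.003,0,0.25],[0,0,0,0,0.3],[0,0,0,0,0.7],[0,0,0,0,0.7],[0,0,0,0,0.7],[0,0,0,0,0.7],[0,0,0,0,0.7]]' 15
```

```text
clock: 5.1
tool_pos: [0.6016, 0.1084, 0.0109]
eef_rot: [0.787, 0.617, 0.001, 0.0]
contact_force: [-1.1, 0.4, 7.1]
opening: 0.553
```

```bash
python3 -m jog '[[0,0,-0.005,0,0.7],[0,0,-0.02,0,0.7],[0,0,-0.04,0,0.7],[0,0,-0.04,0,0.7],[-0.01,0.003,-0.03,0,0.7],[-0.02,0.005,-0.02,0,0.7],[-0.03,0.005,-0.015,0,0.7],[-0.035,0.005,0,0,0.7],[-0.035,0.005,0,0,0.7],[-0.035,0.006,0,0,0.7],[-0.035,0.006,0,0,0.7],[-0.035,0.006,0,0,0.7],[-0.03,0.006,0,0,0.7],[-0.025,0.006,0,0,0.7],[-0.016,0.003,0,0,0.7],[-0.01,0.002,0,0,0.7],[0,0,0,0,0.7],[0,0,0,0,0.7]]' && python3 w.py w3 holder:.5294,-.1999,-.59,.017 fixture:.57,-.174,-.44,.005
```

```text
clock: 6.9
tool_pos: [0.5822, -0.2108, 0.1801]
eef_rot: [0.786, 0.618, 0.0, -0.001]
contact_force: [-0.0, 1.0, -0.1]
opening: 0.557
tcp [ 0.5822 -0.2108  0.1801] xh [0.237 0.972 0.002] heading 76.3 q7 1.34 t 6.9 F [-0.   1.  -0.1]
holder 0.88 [269.0, 44.0, 371.0, 178.0] [ 0.5272 -0.1987 -0.5674] iou 0.976 tool dx,dy [-0.0013 -0.0563]
fixture 0.59 [250.0, 18.0, 482.0, 259.0] [ 0.5674 -0.1707 -0.4095] iou 0.727 tool dx,dy [ 0.0355 -0.0239]
```

View pics/w3.png

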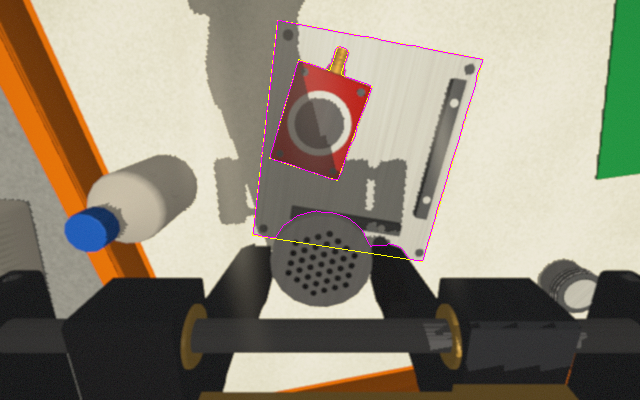

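```bash
python3 w.py w4 support:.5822,-.2108,0,.1772 holder:.5272,-.1987,-.5674,.017
```

```text
tcp [ 0.5823 -0.2107  0.1802] xh [0.236 0.972 0.001] heading 76.35 q7 1.34 t 7.05 F [ 0.1 -0.2 -0.1]
support 0.91 [270.0, 211.0, 372.0, 306.0] [ 0.5812 -0.2103] iou 0.96 tool dx,dy [ 0.0001 -0.0012]
holder 0.62 [271.0, 46.0, 371.0, 175.0] [ 0.5272 -0.1987 -0.5672] iou 0.952 tool dx,dy [-0.0014 -0.0564]
```

View pics/w4.png

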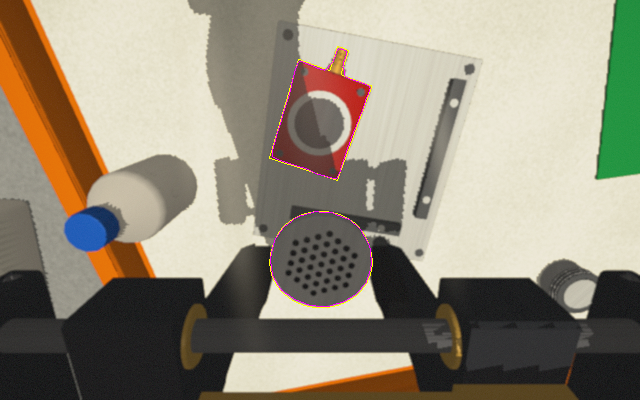

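```bash
python3 -m jog '[[-0.0015,-0.02,0,0,0.7],[0,-0.02,0.01,0,0.7],[0,-0.0152,0.03,0,0.7],[0,0,0.03,0,0.7],[0,0,0.02,0,0.7],[0,0,0.01,0,0.7],[0,0,0,0,0.7],[0,0,0,0,0.7],[0,0,0,0,0.7]]'
python3 - <<'E'
from h import *
s=r.get_state(); print(np.round(s['tool_pos'],4),np.round(s['eef_rot'],4),np.round(s['contact_force'],1))
for n in('scene','side'):
    im=r.snapshot(n)[:,:,::-1]; c=r.get_calibration(n); u,v=proj(c,[[.527,-.199,.06]])[0].astype(int)
    cv2.imwrite(f'pics/p_{n}.png',cv2.resize(im[v-60:v+60,max(0,u-80):u+80],None,fx=5,fy=5,interpolation=2))
E
```

```text
clock: 8.1
tool_pos: [0.5289, -0.2011, 0.0812]
eef_rot: [0.787, 0.617, 0.001, 0.001]
contact_force: [-0.1, -0.2, -0.8]
opening: 0.554
[ 0.5289 -0.2011  0.0812] [7.869e-01 6.170e-01 7.000e-04 8.000e-04] [-0.1 -0.2 -0.8]
```

View pics/p_side.png

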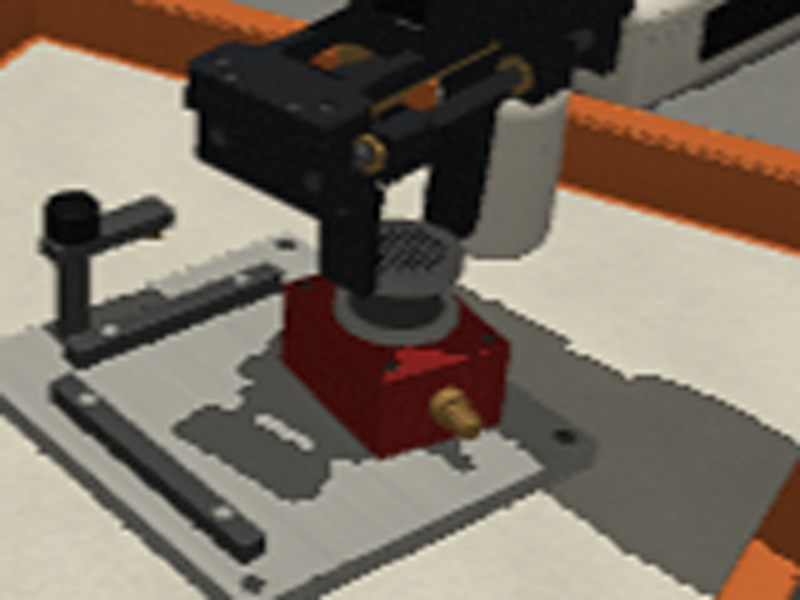

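View pics/p_scene.png

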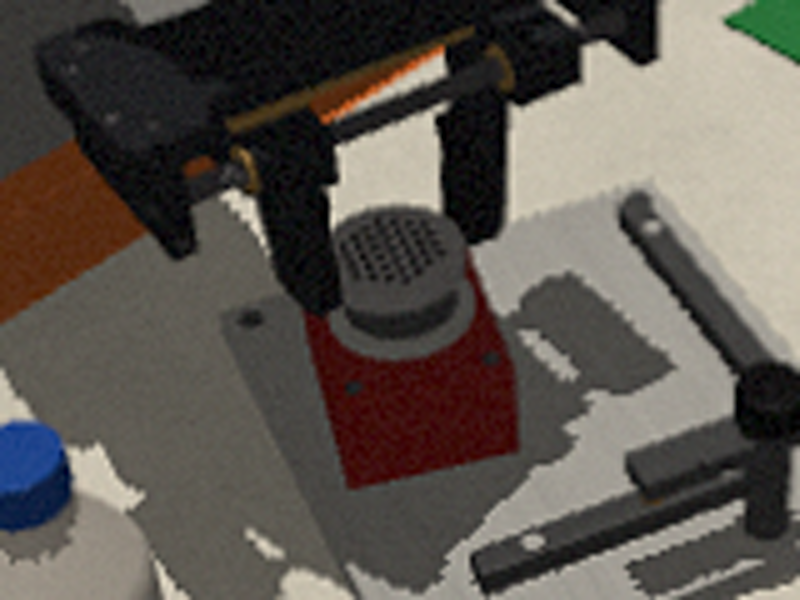

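```bash
python3 -m jog '[[0.002,-0.001,0.004,0,0.7],[0,0,0.006,0,0.7],[0,0,0.003,0,0.7],[0,0,0,0,0.7],[0,0,0,0,0.7]]' && python3 w.py w5 support:.5272,-.1987,0,.0655
```

```text
clock: 8.7
tool_pos: [0.5274, -0.1987, 0.0669]
eef_rot: [0.787, 0.617, -0.0, -0.0]
contact_force: [0.0, -0.0, -0.5]
opening: 0.556
tcp [ 0.5274 -0.1987  0.0669] xh [0.238 0.971 0.   ] heading 76.21 q7 1.24 t 8.7 F [ 0.  -0.  -0.5]
support 0.8 [270.0, 213.0, 373.0, 307.0] [ 0.5256 -0.1983] iou 0.95 tool dx,dy [-0.0001 -0.0018]
```

View pics/w5.png

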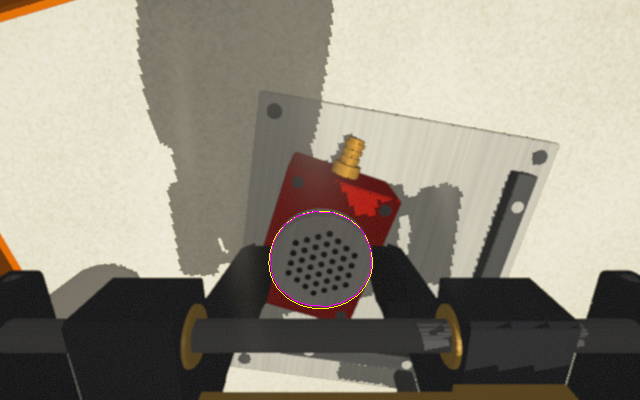

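```bash
python3 -m jog '[[0,0.0013,0.001,0,0.7],[0,0,0.001,0,0.7],[0,0,0.001,0,0.7],[0,0,0,0,0.7],[0,0,0,0,0.7]]'
```

```text
clock: 9.3
tool_pos: [0.5287, -0.199, 0.064]
eef_rot: [0.787, 0.617, -0.0, -0.0]
contact_force: [-0.6, 0.0, -0.8]
opening: 0.554
```

```bash
python3 -m jog '[[0,0,0.0006,0,0.7],[0,0,0,0,0.7]]'; python3 -m jog '[[0,0,0,0,0.4],[0,0,0,0,0.3],[0,0,0,0,0.25],[0,0,0,0,0.25],[0,0,0,0,0.25]]'
```

```text
clock: 9.5
tool_pos: [0.5288, -0.199, 0.0639]
eef_rot: [0.787, 0.617, -0.0, 0.0]
contact_force: [-1.8, 0.4, 4.6]
opening: 0.56
clock: 10.0
tool_pos: [0.5288, -0.199, 0.0634]
eef_rot: [0.787, 0.617, 0.0, -0.0]
contact_force: [-0.4, -0.1, 0.3]
opening: 0.743
```

```bash
python3 -m jog '[[0,0,-0.005,0,0.25],[0,0,-0.015,0,0.25],[0,0,-0.03,0,0.1],[0,0.01,-0.03,0,0],[0,0.015,-0.02,0,0],[0,0.01,-0.01,0,0],[0,0,0,0,0],[0,0,0,0,0]]' && python3 w.py w6 support:.5272,-.1987,0,.061 holder:.527,-.199,-.567,.017
```

```text
clock: 10.8
tool_pos: [0.562, -0.2072, 0.1732]
eef_rot: [0.787, 0.617, -0.0, -0.0]
contact_force: [-1.2, -0.3, -0.2]
opening: 1.001
tcp [ 0.562  -0.2072  0.1732] xh [ 0.238  0.971 -0.   ] heading 76.2 q7 1.32 t 10.8 F [-1.2 -0.3 -0.2]
support 0.83 [289.0, 120.0, 350.0, 182.0] [ 0.5273 -0.1987] iou 0.962 tool dx,dy [ 0.0001 -0.0357]
holder 0.88 [270.0, 72.0, 373.0, 205.0] [ 0.5269 -0.1988 -0.5648] iou 0.583 tool dx,dy [-0.0001 -0.0361]
```

View pics/w6.png

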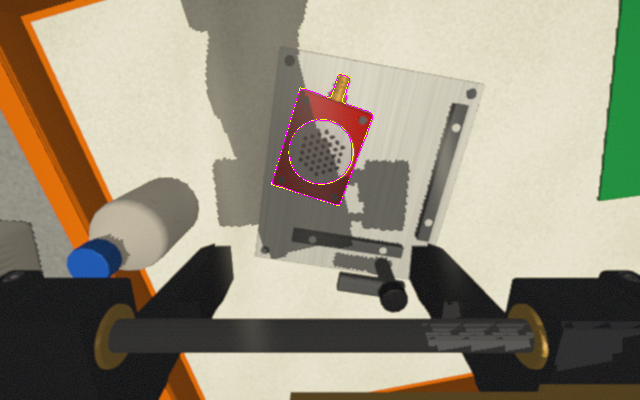

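```bash
python3 -m jog '[[0.01,-0.004,0,0,0],[0.02,-0.009,0,0,0],[0.03,-0.014,0,0,0],[0.035,-0.016,0,0,0],[0.035,-0.016,0,0,0],[0.035,-0.016,0,0,0],[0.035,-0.016,0,0,0],[0.035,-0.016,0,0,0],[0.035,-0.016,0,0,0],[0.0284,-0.0135,0,0,0],[0.015,-0.007,0.02,0,0.1],[0.01,-0.005,0.03,0,0.2],[0,0,0.03,0,0.25],[0,0,0.02,0,0.25],[0,0,0.01,0,0.25],[0,0,0,0,0.25],[0,0,0,0,0.25]]' 15 && python3 w.py w7 cassette:.4947,.1423,0,.008
```

```text
clock: 12.65
tool_pos: [0.4957, 0.1424, 0.064]
eef_rot: [0.787, 0.617, 0.0, -0.0]
contact_force: [0.0, 0.3, 0.1]
opening: 0.752
tcp [0.4957 0.1424 0.064 ] xh [0.238 0.971 0.   ] heading 76.21 q7 0.64 t 12.65 F [0.  0.3 0.1]
cassette 0.98 [278.0, 182.0, 362.0, 259.0] [0.4952 0.1423] iou 0.96 tool dx,dy [-0.0003 -0.0005]
```

View pics/w7.png

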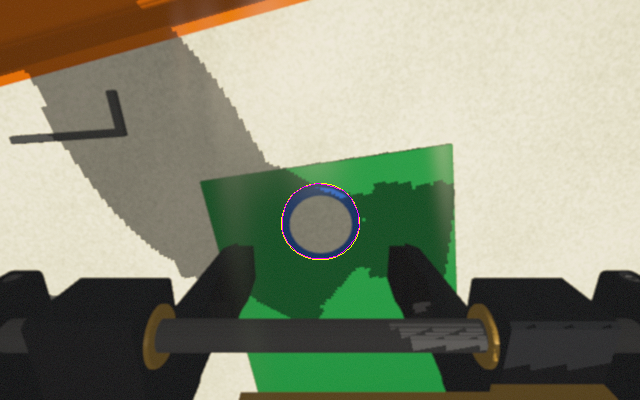

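```bash
python3 -m jog '[[0,-0.0005,0.02,0,0.25],[0,0,0.02,0,0.25],[0,0,0.0085,0,0.25],[0,0,0.004,0,0.25],[0,0,0,0,0.3],[0,0,0,0,0.7],[0,0,0,0,0.7],[0,0,0,0,0.7],[0,0,0,0,0.7],[0,0,0,0,0.7]]' 12; python3 -c "
from plant import r
print(r.get_state()['tool_pos'])"
```

```text
clock: 13.75
tool_pos: [0.4957, 0.1424, 0.0116]
eef_rot: [0.787, 0.617, 0.001, 0.0]
contact_force: [-1.0, -0.1, 5.3]
opening: 0.555
[0.49568512 0.14238219 0.01164588]
```

```bash
python3 -m jog '[[0,0,-0.005,0,0.7],[0,0,-0.02,0,0.7],[0,0,-0.04,0,0.7],[0,0,-0.04,0,0.7],[-0.012,0.006,-0.03,0,0.7],[-0.02,0.01,-0.02,0,0.7],[-0.03,0.016,-0.014,0,0.7],[-0.035,0.018,0,0,0.7],[-0.035,0.018,0,0,0.7],[-0.035,0.018,0,0,0.7],[-0.035,0.018,0,0,0.7],[-0.035,0.018,0,0,0.7],[-0.035,0.018,0,0,0.7],[-0.025,0.014,0,0,0.7],[-0.015,0.008,0,0,0.7],[-0.01,0.005,0,0,0.7],[0,0,0,0,0.7],[0,0,0,0,0.7]]' && python3 w.py w8 cassette:.5822,-.2108,0,.1766 support:.5273,-.1987,0,.061
```

```text
clock: 15.55
tool_pos: [0.5805, -0.2083, 0.18]
eef_rot: [0.786, 0.618, 0.0, -0.001]
contact_force: [0.6, 0.3, -0.6]
opening: 0.559
tcp [ 0.5805 -0.2083  0.18  ] xh [0.236 0.972 0.001] heading 76.32 q7 1.32 t 15.55 F [ 0.6  0.3 -0.6]
cassette 0.93 [268.0, 211.0, 374.0, 309.0] [ 0.5803 -0.208 ] iou 0.935 tool dx,dy [ 0.0002 -0.0002]
support 0.82 [283.0, 97.0, 348.0, 159.0] [ 0.5273 -0.1991] iou 0.947 tool dx,dy [-0.0036 -0.0539]
```

View pics/w8.png

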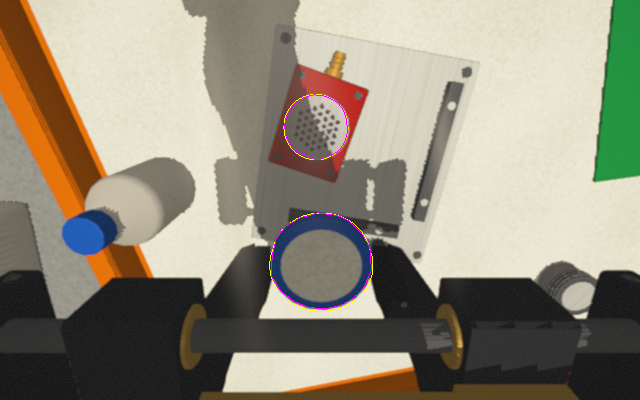

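```bash
python3 -m jog '[[-0.002,-0.02,0,0,0.7],[-0.0018,-0.02,0.01,0,0.7],[0,-0.0137,0.03,0,0.7],[0,0,0.028,0,0.7],[0,0,0.02,0,0.7],[0,0,0.01,0,0.7],[0,0,0,0,0.7],[0,0,0,0,0.7],[0,0,0,0,0.7]]' && python3 w.py w9 cassette:.5273,-.1989,0,.078
```

```text
clock: 16.6
tool_pos: [0.5284, -0.2012, 0.0831]
eef_rot: [0.787, 0.617, 0.001, 0.001]
contact_force: [0.0, -0.6, -0.1]
opening: 0.562
tcp [ 0.5284 -0.2012  0.0831] xh [0.238 0.971 0.   ] heading 76.21 q7 1.23 t 16.6 F [ 0.  -0.6 -0.1]
cassette 0.74 [268.0, 212.0, 371.0, 311.0] [ 0.529  -0.2011] iou 0.959 tool dx,dy [0.0002 0.0005]
```

View pics/w9.png

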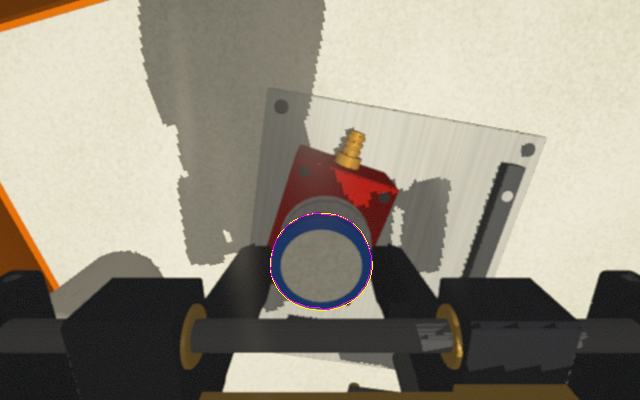

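```bash
python3 -m jog '[[0.0017,-0.0017,0.004,0,0.7],[0,0,0.005,0,0.7],[0,0,0.0005,0,0.7],[0,0,0.0,0,0.7],[0,0,0,0,0.7]]' && python3 w.py w10 cassette:.5273,-.1989,0,.07
```

```text
clock: 17.2
tool_pos: [0.5263, -0.1991, 0.0724]
eef_rot: [0.787, 0.617, -0.0, -0.0]
contact_force: [1.2, 0.0, -0.7]
opening: 0.563
tcp [ 0.5263 -0.1991  0.0724] xh [0.238 0.971 0.   ] heading 76.2 q7 1.22 t 17.2 F [ 1.2  0.  -0.7]
cassette 0.71 [267.0, 135.0, 399.0, 321.0] [ 0.4939 -0.1831] iou 0.553 tool dx,dy [ 0.0078 -0.0353]
```

```bash
python3 -m jog '[[0,0.0007,0.0006,0,0.7],[0,0,0.0005,0,0.7],[0,0,0,0,0.7]]'
```

```text
clock: 17.6
tool_pos: [0.5272, -0.1994, 0.0717]
eef_rot: [0.787, 0.617, 0.0, 0.0]
contact_force: [-1.3, 0.0, 3.4]
opening: 0.554
```

Contact at the expected height; release.

```bash
python3 -m jog '[[0,0,0,0,0.45],[0,0,0,0,0.35],[0,0,0,0,0.3],[0,0,0,0,0.25],[0,0,0,0,0.25],[0,0,-0.005,0,0.25],[0,0,-0.015,0,0.25],[0,0,-0.03,0,0.1],[0,0.01,-0.03,0,0],[0,0.015,-0.02,0,0],[0,0.01,-0.01,0,0],[0,0,0,0,0],[0,0,0,0,0]]' && python3 w.py w11 cassette:.5272,-.1987,0,.068 holder:.527,-.199,-.567,.017 fixture:.5674,-.1707,-.41,.005 end_fence:.6279,-.1973,-.41,.017 side_fence:.597,-.105,-.41,.017
```

```text
clock: 18.9
tool_pos: [0.5602, -0.2075, 0.1811]
eef_rot: [0.787, 0.617, -0.0, -0.0]
contact_force: [0.1, 0.1, -1.2]
opening: 1.0
tcp [ 0.5602 -0.2075  0.1811] xh [ 0.238  0.971 -0.   ] heading 76.2 q7 1.31 t 18.9 F [ 0.1  0.1 -1.2]
cassette 0.93 [287.0, 117.0, 355.0, 184.0] [ 0.5267 -0.1992] iou 0.957 tool dx,dy [ 0.0001 -0.0346]
holder 0.57 [275.0, 77.0, 372.0, 203.0] [ 0.527  -0.1987 -0.5713] iou 0.526 tool dx,dy [ 0.0006 -0.0343]
fixture 0.97 [258.0, 50.0, 480.0, 308.0] [ 0.5677 -0.1709 -0.4125] iou 0.746 tool dx,dy [ 0.0374 -0.0014]
end_fence 0.76 [291.0, 225.0, 399.0, 257.0] [ 0.6279 -0.1969 -0.4159] iou 0.904 tool dx,dy [0.0265 0.0632]
side_fence 0.96 [411.0, 106.0, 467.0, 238.0] [ 0.5817 -0.0993 -0.409 ] iou 0.954 tool dx,dy [ 0.1102 -0.0049]
```

View pics/w11.png

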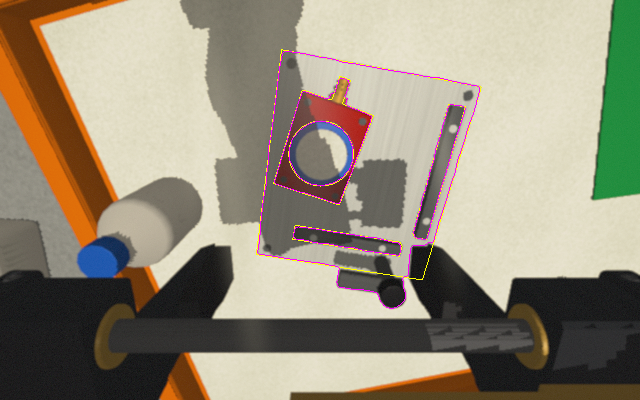

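```bash
python3 -m jog '[[0.0003,-0.012,0,0,0],[0,-0.014,0,0,0],[0,-0.0085,0.01,0,0],[0,0,0.02,0.01,0],[0,0,0.02,0.0142,0],[0,0,0.02,0.014,0],[0,0,0.01,0.014,0],[0,0,0,0,0],[0,0,0,0,0]]' 30 && python3 w.py w12 cassette:.5272,-.1987,0,.068 holder:.527,-.199,-.567,.017
```

```text
clock: 20.1
tool_pos: [0.5275, -0.199, 0.1014]
eef_rot: [0.877, 0.481, -0.0, -0.0]
contact_force: [-0.4, 0.3, 0.2]
opening: 1.002
tcp [ 0.5275 -0.199   0.1014] xh [ 0.537  0.844 -0.   ] heading 57.55 q7 1.02 t 20.1 F [-0.4  0.3  0.2]
cassette 0.97 [273.0, 191.0, 363.0, 279.0] [ 0.5267 -0.1991] iou 0.966 tool dx,dy [-0.0006 -0.0006]
holder 0.93 [270.0, 124.0, 372.0, 282.0] [ 0.5266 -0.1984 -0.5694] iou 0.514 tool dx,dy [-0.0001 -0.0011]
```

View pics/w12.png

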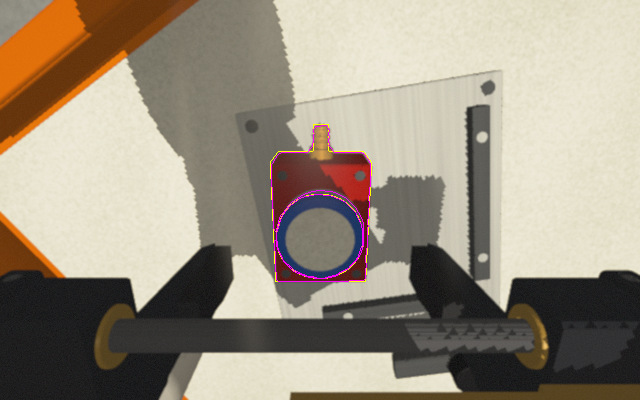

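```bash
python3 -m jog '[[0,-0.0008,0.02,0,0],[0,0,0.025,0,0],[0,0,0.015,0,0],[0,0,0.0075,0,0],[0,0,0,0,0.1],[0,0,0,0,0.18],[0,0,0,0,0.22],[0,0,0,0,0.25],[0,0,0,0,0.28],[0,0,0,0,0.31],[0,0,0,0,0.35],[0,0,0,0,0.42],[0,0,0,0,0.5],[0,0,0,0,0.5]]' 25 && python3 w.py w13 cassette:.5272,-.1987,0,.068 holder:.527,-.199,-.567,.017
```

```text
clock: 21.65
tool_pos: [0.527, -0.1987, 0.0341]
eef_rot: [0.877, 0.48, 0.0, 0.0]
contact_force: [-0.8, 1.2, 3.9]
opening: 0.674
tcp [ 0.527  -0.1987  0.0341] xh [0.539 0.843 0.   ] heading 57.41 q7 0.99 t 21.65 F [-0.8  1.2  3.9]
cassette 0.91 [251.0, 248.0, 387.0, 372.0] [ 0.527  -0.1993] iou 0.641 tool dx,dy [-0.0005  0.0003]
holder 0.87 [244.0, 140.0, 394.0, 360.0] [ 0.527  -0.1986 -0.5652] iou 0.479 tool dx,dy [ 0.0001 -0.0001]
```

View pics/w13.png

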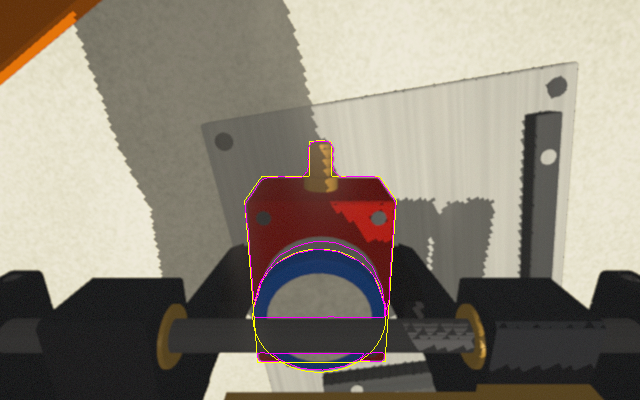

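```bash
python3 -m jog '[[0,0,0,-0.002,0.5],[0,0,0,-0.0045,0.5],[0,0,0,-0.006,0.5],[0,0,0,-0.006,0.5],[0,0,0,-0.0045,0.5],[0,0,0,-0.0021,0.5],[0.002,0.001,0,0,0.5],[0.004,0.002,0,0,0.5],[0.006,0.004,0,0,0.5],[0.008,0.005,0,0,0.5],[0.008,0.005,0,0,0.5],[0.008,0.005,0,0,0.5],[0.008,0.005,0,0,0.5],[0.008,0.005,0,0,0.5],[0.008,0.004,0,0,0.5],[0.006,0.003,0,0,0.5],[0.004,0.002,0,0,0.5],[0.001,0.001,0,0,0.5],[0,0,0,0,0.5],[0,0,0,0,0.5]]' && python3 w.py w14 holder:.595,-.149,-.411,.017 side_fence:.5817,-.0993,-.41,.017
```

```text
clock: 23.8
tool_pos: [0.5928, -0.1514, 0.0341]
eef_rot: [0.837, 0.548, -0.001, 0.0]
contact_force: [-3.2, -1.1, 8.0]
opening: 0.679
tcp [ 0.5928 -0.1514  0.0341] xh [ 0.4    0.917 -0.002] heading 66.43 q7 1.04 t 23.8 F [-3.2 -1.1  8. ]
holder 0.56 [245.0, 138.0, 395.0, 362.0] [ 0.5931 -0.1512 -0.4098] iou 0.475 tool dx,dy [0.0003 0.0002]
side_fence 0.88 [388.0, 55.0, 436.0, 313.0] [ 0.5822 -0.0994 -0.4071] iou 0.722 tool dx,dy [ 0.0434 -0.0305]
```

View pics/w14.png

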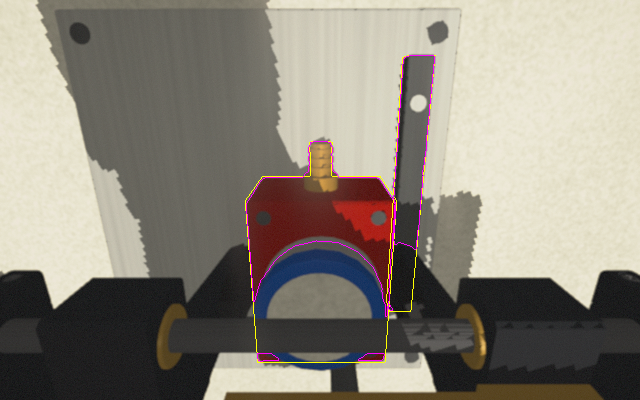

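```bash
cat > f.py <<'E'
from h import *
s=r.get_state(); R=Ro.from_quat(s['eef_rot']).as_matrix(); p=np.array(s['tool_pos'])
t=-.411; F=np.array([.5677,-.1709]); d=p[:2]-F
print('fixture-frame tcp',(R2(t).T@d).round(4),'z',p[2].round(4),'heading',np.degrees(np.arctan2(R[1,0],R[0,0])).round(2),'tilt',R[:2,2].round(4),'F tool',(R.T@np.array(s['contact_force'])).round(1),'M',(R.T@np.array(s['moment'])).round(2),'t',s['clock'])
E
python3 f.py; python3 -m jog '[[0.002,0.001,0,0,0.5],[0.002,0.001,0,0,0.5],[0.001,0.001,0,0,0.5],[0,0,0,0,0.5],[0,0,0,0,0.5]]'; python3 f.py
python3 -m jog '[[0.001,0,0,0,0.5],[0,0,0,0,0.5]]'; python3 f.py
python3 -m jog '[[0.001,0,0,0,0.5],[0,0,0,0,0.5]]'; python3 f.py
```

```text
fixture-frame tcp [0.0152 0.0279] z 0.0342 heading 66.44 tilt [-0.0016 -0.0012] F tool [-2.6 -1.7 -7.6] M [ 0.28 -0.23 -0.05] t 23.95
clock: 24.45
tool_pos: [0.5973, -0.1484, 0.0342]
eef_rot: [0.837, 0.548, -0.001, 0.0]
contact_force: [-3.4, -1.6, 7.7]
opening: 0.68
fixture-frame tcp [0.0182 0.0325] z 0.0342 heading 66.41 tilt [-0.0021 -0.0017] F tool [-2.8 -2.5 -7.7] M [ 0.33 -0.38 -0.02] t 24.45
clock: 24.65
tool_pos: [0.5978, -0.1479, 0.0342]
eef_rot: [0.837, 0.548, -0.001, 0.0]
contact_force: [-2.5, -2.6, 8.0]
opening: 0.674
fixture-frame tcp [0.0184 0.0331] z 0.0342 heading 66.39 tilt [-0.0019 -0.0023] F tool [-3.4 -1.2 -8. ] M [ 0.31 -0.49  0.01] t 24.65
clock: 24.85
tool_pos: [0.5983, -0.1471, 0.0342]
eef_rot: [0.837, 0.547, -0.001, 0.001]
contact_force: [-4.1, -2.5, 7.3]
opening: 0.68
fixture-frame tcp [0.0186 0.034 ] z 0.0342 heading 66.39 tilt [-0.0016 -0.0024] F tool [-3.9 -2.8 -7.2] M [ 0.2 -0.5  0. ] t 24.85
```

```bash
for i in 1; do python3 -m jog '[[0.001,0,0,0,0.5],[0,0,0,0,0.5]]'; python3 f.py
python3 -m jog '[[0.001,0,0,0,0.5],[0,0,0,0,0.5]]'; python3 f.py; python3 -m jog '[[0,0.001,0,0,0.5],[0,0,0,0,0.5]]'; python3 f.py;python3 -m jog '[[0,0.001,0,0,0.5],[0,0,0,0,0.5]]'; python3 f.py; done | grep fix
```

```text
fixture-frame tcp [0.0188 0.035 ] z 0.0342 heading 66.38 tilt [-0.0012 -0.0025] F tool [-3.2 -0.7 -6.1] M [ 0.11 -0.52  0.03] t 25.05
fixture-frame tcp [0.0189 0.0354] z 0.0342 heading 66.38 tilt [-0.0016 -0.0033] F tool [-4.1 -0.3 -7.2] M [ 0.17 -0.7  -0.08] t 25.25
fixture-frame tcp [0.0189 0.0354] z 0.0342 heading 66.39 tilt [-0.0034 -0.0028] F tool [-4.9 -2.8 -9.8] M [ 0.48 -0.68 -0.06] t 25.45
fixture-frame tcp [0.0189 0.0354] z 0.0342 heading 66.41 tilt [-0.0052 -0.0023] F tool [ -5.3  -4.2 -10.9] M [ 0.85 -0.55 -0.07] t 25.65
```

```bash
(python3 -m jog '[[0.001,0.001,-0.0005,0,0.5],[0,0,0,0,0.5]]'; python3 f.py
python3 -m jog '[[0.001,0.001,-0.0005,0,0.5],[0,0,0,0,0.5]]'; python3 f.py; python3 -m jog '[[0.001,0.001,0,0,0.5],[0,0,0,0,0.5]]'; python3 f.py;python3 -m jog '[[0.001,0.001,0,0,0.5],[0,0,0,0,0.5]]'; python3 f.py) | grep fix
```

```text
fixture-frame tcp [0.019  0.0355] z 0.0343 heading 66.41 tilt [-0.0078 -0.003 ] F tool [-6.  -6.2 -9.7] M [ 0.97 -0.89 -0.11] t 25.85
fixture-frame tcp [0.0192 0.0355] z 0.0343 heading 66.39 tilt [-0.0101 -0.0037] F tool [-7.5 -6.  -8.2] M [ 1.09 -1.15 -0.22] t 26.05
fixture-frame tcp [0.0192 0.0355] z 0.0343 heading 66.35 tilt [-0.0126 -0.0043] F tool [ -8.4  -8.2 -10.9] M [ 1.5  -1.36 -0.14] t 26.25
fixture-frame tcp [0.0192 0.0355] z 0.0343 heading 66.32 tilt [-0.0152 -0.0049] F tool [ -9.3 -10.5 -13.2] M [ 1.87 -1.67 -0.14] t 26.45
```

```bash
python3 w.py w15 holder:.599,-.147,-.411,.017
python3 - <<'E'
from h import *
for n in('scene','side'):
    im=r.snapshot(n)[:,:,::-1]; c=r.get_calibration(n); u,v=proj(c,[[.6,-.147,.04]])[0].astype(int)
    cv2.imwrite(f'pics/q_{n}.png',cv2.resize(im[v-60:v+60,max(0,u-80):u+80],None,fx=5,fy=5,interpolation=2))
E
python3 f.py
```

```text
tcp [ 0.5995 -0.146   0.0343] xh [ 0.402  0.916 -0.011] heading 66.32 q7 1.03 t 26.45 F [-13.1  -4.2  13.5]
holder 0.8 [244.0, 140.0, 393.0, 363.0] [ 0.5998 -0.1461 -0.4074] iou 0.466 tool dx,dy [0.0001 0.0003]
fixture-frame tcp [0.0192 0.0355] z 0.0343 heading 66.32 tilt [-0.0151 -0.0049] F tool [ -9.7  -9.6 -12.6] M [ 1.91 -1.67 -0.12] t 26.65
```

View pics/w15.png

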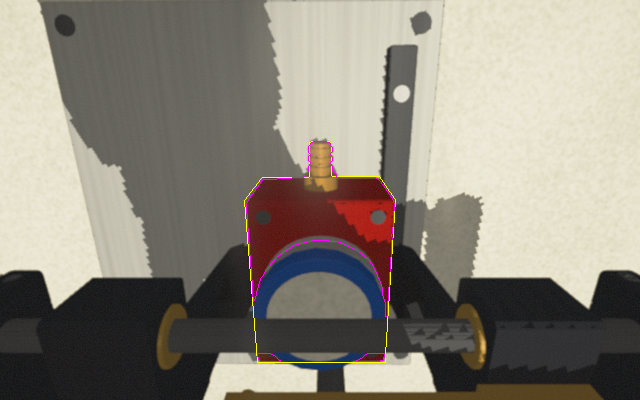

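View pics/q_side.png

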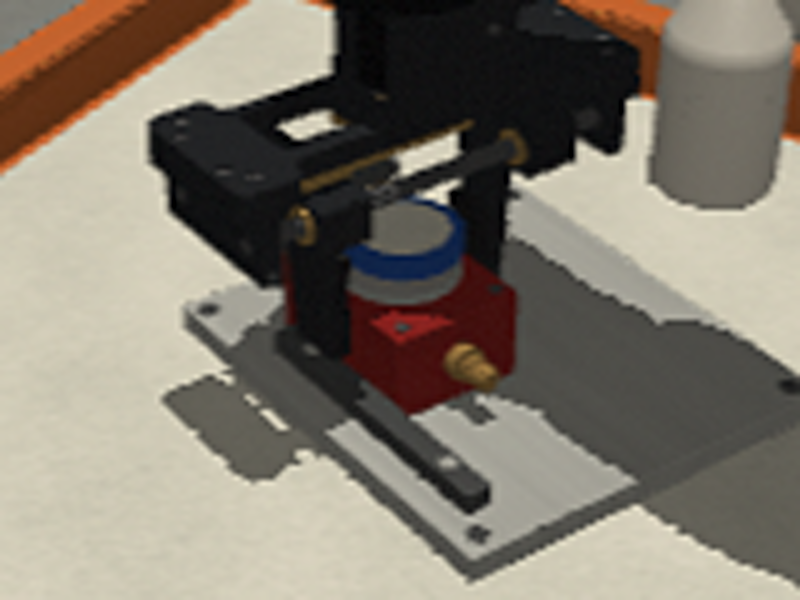

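View pics/q_scene.png

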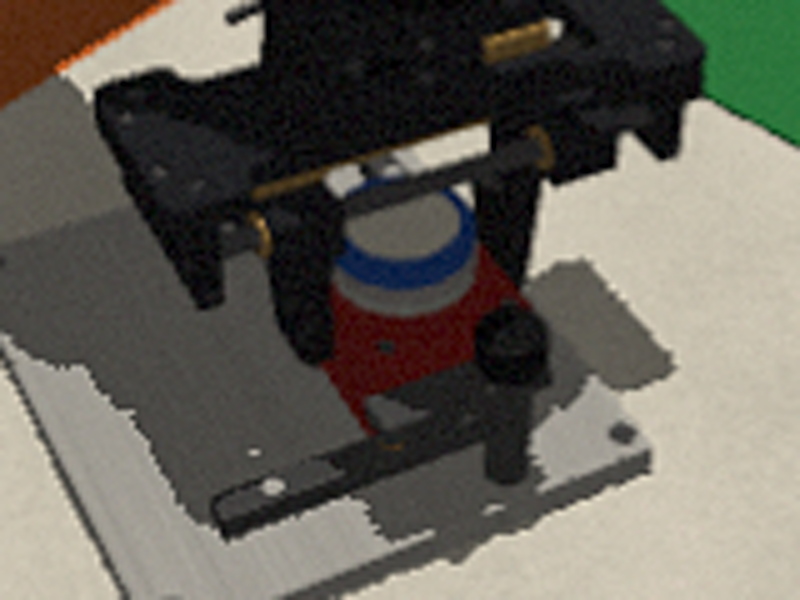

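```bash
python3 -m jog '[[0,0,0,0,0.5],[0,0,0,0,0.5],[0,0,0,0,0.5],[0,0,0,0,0.5],[0,0,0,0,0.5],[0,0,0,0,0.5],[0,0,0,0,0.5],[0,0,0,0,0.5]]'; python3 f.py
python3 - <<'E'
from h import *
p=[.5997,-.1465,-.411]
# draw ideal outlines (holder in nest, disc & cassette on the seat)
for n in('wrist','side','scene'):
    c=r.get_calibration(n); im=r.snapshot(n)[:,:,::-1].copy()
    S_=4; big=cv2.resize(im,None,fx=4,fy=4,interpolation=2)
    for t,z,col in(('holder',.017,(0,255,255)),('support',.061,(0,255,0)),('cassette',.068,(255,255,0))):
        m=render(c,M[t],p,z); cv2.drawContours(big,cv2.findContours(m,0,2)[0],-1,col,1)
    u,v=(proj(c,[[*p[:2],.05]])[0]*4).astype(int)
    if n=='wrist': o=cv2.resize(big[480:1560,880:1680],None,fx=.55,fy=.55,interpolation=3)
    else: o=big[v-200:v+200,max(0,u-300):u+300]
    cv2.imwrite(f'pics/z_{n}.png',o)
E
```

```text
clock: 27.45
tool_pos: [0.5995, -0.146, 0.0343]
eef_rot: [0.837, 0.547, -0.008, -0.002]
contact_force: [-12.9, -4.5, 12.7]
opening: 0.68
fixture-frame tcp [0.0192 0.0355] z 0.0343 heading 66.32 tilt [-0.0151 -0.0049] F tool [ -9.4 -10.2 -12.5] M [ 1.89 -1.69 -0.13] t 27.45
```

View pics/z_wrist.png

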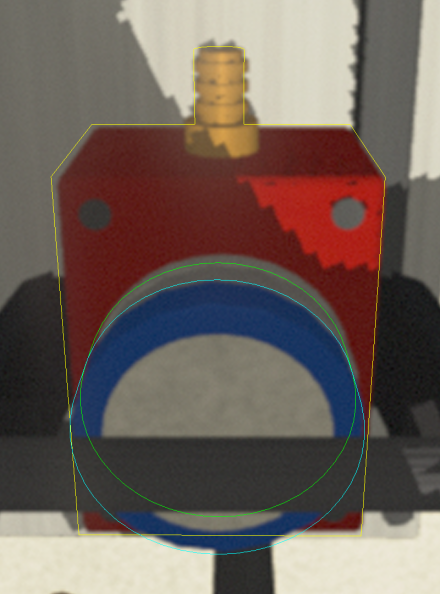

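View pics/z_side.png

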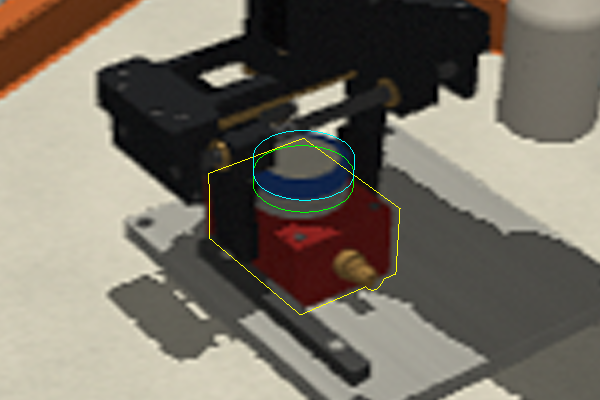

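View pics/z_scene.png

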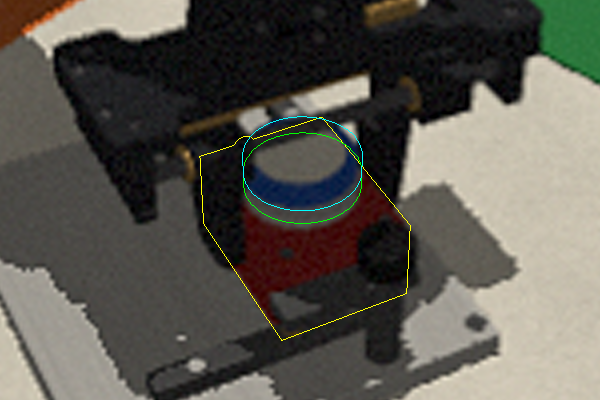

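```bash
python3 - <<'E'
from plant import r
print(r.finish_job())
E
python3 f.py
```

```text
the job is handed in; nothing more can be done
None
the job is handed in; nothing more can be done
```

I built the pack on the red body, slid the loaded body into the fence corner, and handed it in with the gripper still holding it there, at about 27.6 s of the 67 s. No verdict is reported, so everything below comes from my own measurements.

- **Support disc:** after release, the wrist camera put it about 0.4 mm from the body's centre.
- **Cassette:** after release, it was about 0.6 mm off centre by the wrist camera. In the corner, the outlines drawn on the wrist picture still showed the pack centred to within about 1–1.5 mm.
- **Position in the corner:** the body is within about 1 mm and 0.005 rad of the nest position I measured. It stopped moving in both directions while the push kept rising.
- **Push on the fences:** the wrist reads about 9.4 N towards the side fence and 10.2 N towards the end fence, plus about 12.5 N downwards. Allowing up to about 4 N for friction on the plate, I estimate 5–6 N or more on each fence. The fence forces can't be read directly.
- **Stability:** these readings were steady over the last 0.8 s before hand-in.

**Weak points:**
- The push tilts the tool by about 0.016 rad. I expect the downward push keeps the body flatter than that, but I did not measure its tilt.
- In the last close-up the networks' outlines were partly blocked by the gripper bar. One earlier cassette reading was clearly wrong, so I ignored it and used the arm's pose and the contact force.
- The steel can, hex key and flask were not touched, but I did not measure them again at the end.

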